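# Empty the tip-out box into its tray

## Robot

A 7-joint arm with a two-finger parallel gripper is mounted at the origin on a cart in front of the work surface, level with it; the furniture and walls round the work are solid. World frame = base frame: x ahead of the robot, y to its left, z up, the work surface at z = 0. Lengths are in m, angles in rad, forces in N, time in s.
With the tool pointing down it reaches from about 0.4 to 0.85 m from the base axis. Payload 10.4 kg.
Tool frame: the origin (TCP) lies midway between the tips of the shut fingers; the grasp point (between the pads) lies 19 mm behind it; z points along the fingers, y is the line along which they close (so a half turn about z gives the same grasp; the last joint's range is limited). The gripper opens to 87 mm and grips with 3 to 60 N. Pads are 19 mm wide; open, the fingers measure 117 mm over their backs; the gripper's body (75 mm by 190 mm) begins 51 mm behind the grasp point.
Start: joints at [-1.233, 0.332, -0.065, 1.46, 0.022, 1.35, -0.088], TCP at [0.221, 0.585, 0.223] pointing down, gripper open.
Joint ranges: [-2.6, 2.6], [-0.5, 2.12], [-1.47, 1.34], [0.16, 2.42], [-1.27, 4.41], [0.06, 2.06], [-2.6, 2.6]. Speed limits (rad/s): [2.22, 2.22, 2.79, 2.79, 3.14, 3.14, 3.14].

## Interface

Orientations are given as a unit quaternion [x, y, z, w].
In Python, from bench import r gives the robot as it stands.
- The arm moves only by the tool move_arm, never from a script. Its argument "targets" is a list of rows, each a list of 3 entries, a list of its own where there are three numbers: the shift along the tool's x, y, z in cm, then the turn, a rotation vector about the tool's x, y, z in rad, then the opening in per cent of the stroke, from 0 (shut) to 100 (fully open). In form: [[[x, y, z], [wx, wy, wz], gripper], ...]. A call has 1 to 20 rows; each row shifts and turns the commanded pose from where the row before left it, along the tool's axes as they then stand; what a row does not reach is not made up. A row lasts 1/8 s, in which the tool goes at most 62.5 mm and 10.7 degrees, less where a joint would pass 70% of its speed; a pose out of reach is approached as far as the arm can. A call with a gripper value outside its range is refused whole. The fingers move at their own pace and stop on an object; "grip_force" is the grip in N (left out, the last holds). Time passes only in rows, so rows that do not move let the fingers close. It gives the time, the measured TCP pose, the force, the opening and the grip force at its end, in the units of the state.
- r.read_state(): the state, without advancing time (a new reading comes with each control period).
- r.camera(name): name is "scene" or "top" or "wrist"; returns a dict with "image" (480x640x3 uint8, blue, green, red), "vertical_fov" (degrees; the focal length in pixels is half the picture's height over the tangent of half this angle, whatever the lens; pixels are square), "cx", "cy" (the principal point, pixels), "k1" (the pictures are not rectified: a ray, as slopes to the right and down, at radius r is drawn at 1 + k1 r^2 times it, then the intrinsics apply), "cam_to_world" (4x4, takes a point from camera to world coordinates). Camera axes: x right, y down, z forward; pixel columns grow to the right and rows downward; lengths in m; the calibration is good to about 2 mm. A picture is of the moment at which its call begins. There is no depth.
- r.close_job(): hands the job in; it is judged then, once.
The state is a dict: "time": time; "joint_positions": joint angles; "joint_vel": joint speeds; "joint_torque": joint torques, N m; "ee_pos": TCP position; "eef_rot": TCP orientation; "ft_force": force on the tool from outside, world axes, zero at the start; "torque": the same for the moment, N m; "width": finger opening in m; "grip_force": force on a finger pad.
Only numpy, scipy, OpenCV 4.12 (cv2) and the standard library are available. Lean on these libraries where they do the work, as an engineer would, in place of code of your own. Each camera call takes 0.05 s, during which the arm holds its last target. There are 200 camera calls.

## Task

Empty the pivoted grey box on the steel stand: swing its sprung clear lid right over until it stays fully back, and only then tip the box forward by the steel bar on its side so that the heat sink falls out into the tray below. Then swing the box back down level on its rest, lid still fully back, and leave the other things on the bench undisturbed.

Things in the scene. Friction and masses are not known exactly. Their poses are not given: they have to be found in the camera images.
- stand: Fixed dark steel stand with a grey box (120 x 86 x 45 mm) pivoted between two uprights. Origin on the bench straight below the pivot line, midway along it; pivot line along y, 90 mm up; the box tips toward -x, where the tray is. In this frame, box level: box x -46 to +74 mm, rim at z 135, floor top at z 93, uprights 110 mm apart over all, to z 105. Base plate x -180 to +75 mm.
- lid (a joint): Hinge of the box's clear lid (119 x 88 x 3 mm), along the rear rim: parallel to the stand's y at x 77, z 137 mm in the stand's frame, box level. 0 = shut; grows as the front edge rises and goes over to the rear; 3.05 rad = fully back (counted above 2.7). An over-centre spring (about 1 N at the knob) snaps it shut if let go below 1.5 rad, on to fully back if let go above 1.7.
- lid_knob (a point): Centre of the black barrel knob on the lid's front edge: 12 mm diameter, 24 mm long along the hinge's direction (y), held 22 mm ahead of the lid's edge by a 12 mm wide tongue, clear all round. It lies 145 mm ahead of the hinge line and 1 mm above it when shut, so 138 mm above the bench. Axes turn with the lid.
- tip_box (a joint): Pivot of the box. 0 = level on its rest; grows as the box tips forward (rear rises, mouth turns toward the stand's -x side); stop at 2.15 rad. Stiff: it stays where it is left and takes about 3 to 6 N at the bar to move. The box's front wall slants outward at 45 degrees; the heat sink has slid out for certain by 2.0 rad.
- tip_bar (a point): Grip point on the round steel bar, 12 mm diameter, standing out sideways (+y) from the box, 43 to 131 mm from its middle, with an 18 mm end cap; this point is 100 mm from the middle. Box level: 60 mm behind (+x) and 33 mm above the pivot line, so 123 mm above the bench. It swings about the pivot line. The open lid rises beside it (within 44 mm of the middle) as the box tips.
- heat_sink: Finned aluminium heat sink 30 x 30 x 17 mm, 18 to 35 g, lying loose on the floor of the box; origin at the centre of its underside.
- tray_mid (a point): Centre of the inner floor of the fixed open steel tray on the stand's base, below and ahead of the box: inside 184 x 88 mm (x, y of the stand), walls 26 mm high, floor 9 mm above the bench. Axes as the stand's.

How it is judged:
On the way, in this order (a step that is already met when the one before it is completed fails the run):
1. the lid is fully back while the box is still level (value of joint lid above 2.7 rad and value of joint tip_box below 0.2 rad), for 0.2 s.
2. the box is tipped well forward, lid fully back, and the heat sink has fallen into the tray (value of joint tip_box above 0.8 rad and value of joint lid above 2.7 rad and x of heat_sink in the frame of tray_mid between -0.097 and 0.097 m and y of heat_sink in the frame of tray_mid between -0.049 and 0.049 m and z of heat_sink in the frame of tray_mid between -0.01 and 0.04 m), for 0.1 s.
At the end, for the whole second after the job is handed in: The heat sink rests inside the tray, the box is level on its rest again (within 10 degrees) and its lid is fully back (above 2.7 rad); everything is at rest (value of joint tip_box below 0.17 rad and value of joint lid above 2.7 rad and linear speed of heat_sink below 0.02 m/s and x of heat_sink in the frame of tray_mid between -0.097 and 0.097 m and y of heat_sink in the frame of tray_mid between -0.049 and 0.049 m and z of heat_sink in the frame of tray_mid between -0.01 and 0.04 m); the robot touches nothing.
It fails at once if the box is tipped (over 0.35 rad) while the lid is not fully back (under 2.6 rad) (value of joint tip_box above 0.35 rad and value of joint lid below 2.6 rad).
It fails at once if the heat sink is handled with the fingers instead of tipped out (contact force between the fingers and heat_sink above 1 N).
It fails at once if the loose battery, solder spool or flux bottle is pushed more than 30 mm (distance of any of battery, spool, flux from where it was at the start of the episode above 0.03 m).
It also fails if it takes over 54 s, if anything falls off the work surface, if the arm or the gripper's body presses on something with over 40 N, if the wrist force passes 120 N, or if a joint passes its speed limit or range.

## Working session

There is one attempt and no reset: what is moved stays moved. The work goes in short steps, Python scripts to look and compute and a tool call to move; the robot and the scene stay as the last step left them, time stands still between calls to the robot, and variables do not carry over. Pictures are saved under pics/ and viewed, at most 10 in all, crops included, and the job is handed in when it is done.

Besides the shell and the picture viewer there is one more tool, called after "Emit:" in YAML: its name, and indented under it one key for each argument. move_arm: Moves the arm, as the interface text tells. Its arguments: {"type":"object","properties":{"targets":{"type":"array"},"grip_force":{"type":"number"}},"required":["targets"]}

```bash
mkdir -p pics; cat > h.py <<'E'
import numpy as np,cv2
from bench import r
from scipy.spatial.transform import Rotation as R
def snap(n,f=None):
    c=r.camera(n)
    if f: cv2.imwrite('pics/'+f,c['image'])
    return c
def ray(c,u,v):
    h=c['image'].shape[0]; f=h/2/np.tan(np.radians(c['vertical_fov'])/2)
    K=np.array([[f,0,c['cx']],[0,f,c['cy']],[0,0,1]])
    p=cv2.undistortPoints(np.array([[[u,v]]],float),K,np.array([c['k1'],0,0,0,0.]))[0,0]
    M=np.array(c['cam_to_world']); d=M[:3,:3]@np.array([p[0],p[1],1]); return M[:3,3],d/np.linalg.norm(d)
def onz(c,u,v,z):
    o,d=ray(c,u,v); return o+d*(z-o[2])/d[2]
def tri(a,b):
    (o1,d1),(o2,d2)=a,b
    s=np.linalg.lstsq(np.c_[d1,-d2],o2-o1,rcond=None)[0]
    p,q=o1+s[0]*d1,o2+s[1]*d2
    return (p+q)/2,np.linalg.norm(p-q)
def proj(c,P):
    h=c['image'].shape[0]; f=h/2/np.tan(np.radians(c['vertical_fov'])/2)
    K=np.array([[f,0,c['cx']],[0,f,c['cy']],[0,0,1]]); W=np.linalg.inv(np.array(c['cam_to_world']))
    return cv2.projectPoints(np.atleast_2d(P).astype(float),cv2.Rodrigues(W[:3,:3])[0],W[:3,3],K,np.array([c['k1'],0,0,0,0.]))[0][:,0]
E
python3 - <<'E'
from h import *
np.set_printoptions(precision=4,suppress=True)
for n in('scene','top'):
    c=snap(n,n+'0.png');print(n,c['vertical_fov'],c['cx'],c['cy'],c['k1'],np.array(c['cam_to_world']))
print(r.read_state())
E
```

```text
scene 49.18255304296131 322.53981527672437 242.1329445146301 -0.09272986382534754 [[ 0.8822 -0.3647  0.2978  0.3277]
 [-0.4707 -0.6945  0.5442 -0.3385]
 [ 0.0084 -0.6203 -0.7844  0.7545]
 [ 0.      0.      0.      1.    ]]
top 52.75740493802777 327.49924154699397 246.3447518654456 -0.11604544731971012 [[-0.0167 -0.9983  0.0559  0.543 ]
 [-0.9992  0.0187  0.035   0.1209]
 [-0.036  -0.0552 -0.9978  0.9418]
 [ 0.      0.      0.      1.    ]]
{'time': 0.1, 'joint_positions': array([-1.2326,  0.3328, -0.0647,  1.4608,  0.0216,  1.3499, -0.0885]), 'joint_vel': array([ 0.0012, -0.0024, -0.0005, -0.0021,  0.0013,  0.001 , -0.0008]), 'joint_torque': array([  0.0014, -62.4554,   0.0244, -39.0712,  -0.0614,   0.0367,
         0.0001]), 'ee_pos': array([0.2205, 0.5844, 0.2218]), 'eef_rot': array([ 0.1794,  0.9838, -0.0006, -0.0001]), 'ft_force': array([ 0.2769, -0.3181, -0.1846]), 'torque': array([ 0.013 , -0.037 ,  0.0245]), 'grip_force': 0.0, 'width': 0.08687653026959931}
```

View pics/scene0.png

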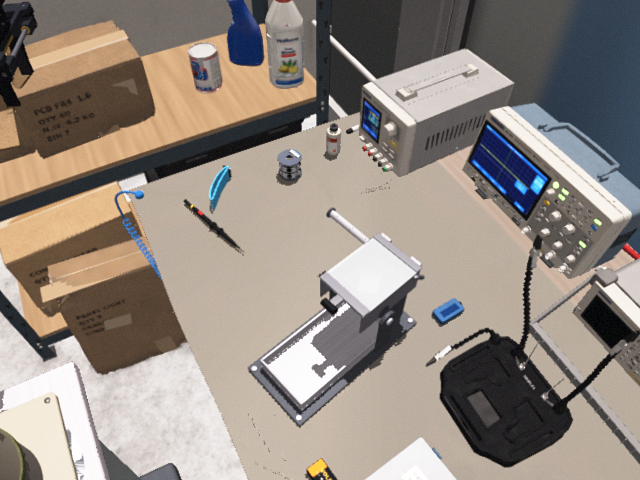

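View pics/top0.png

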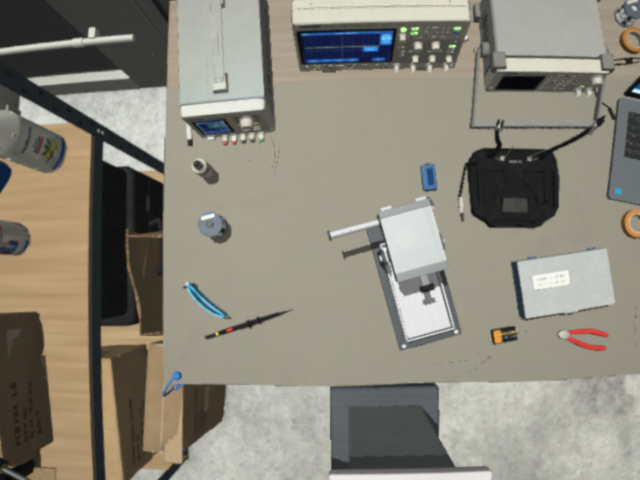

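The pictures show the stand with its tray towards the robot, at about (430,315) in top. The bar points to +y (top (332,235) to (380,222)), the lid is at about (412,240) and the knob is near (427,283). I'll take one enlarged crop for pixels.

```bash
python3 - <<'E'
import cv2,numpy as np
a=cv2.imread('pics/top0.png')[190:355,320:470]; b=cv2.imread('pics/scene0.png')[200:420,245:425]
a=cv2.resize(a,None,fx=3.4,fy=3.4,interpolation=cv2.INTER_CUBIC);b=cv2.resize(b,None,fx=1.6,fy=1.6,interpolation=cv2.INTER_CUBIC)
o=np.zeros((570,800,3),np.uint8);o[:a.shape[0],:a.shape[1]]=a;o[:b.shape[0],511:511+b.shape[1]]=b[:,:289]
cv2.imwrite('pics/c1.png',o)
E
```

```text
(no output)
```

View pics/c1.png

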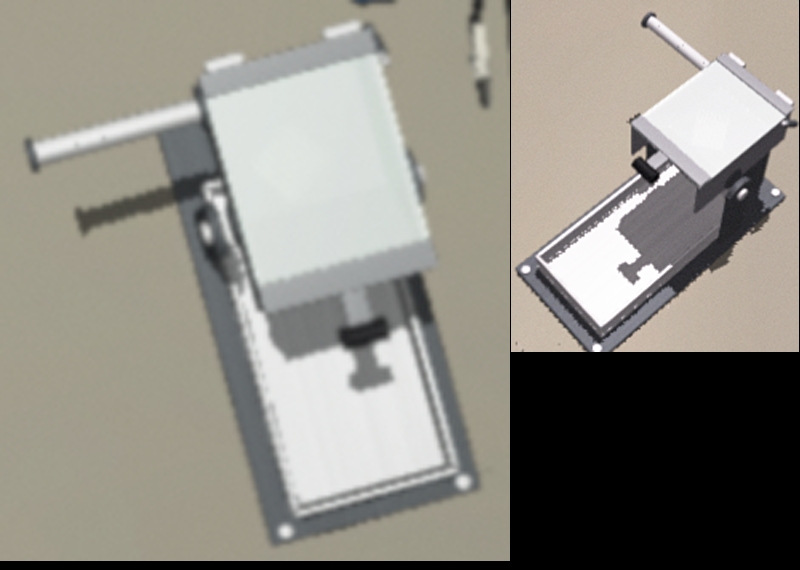

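```bash
python3 - <<'E'
from h import *
np.set_printoptions(precision=4,suppress=True)
t=snap('top');s=snap('scene')
k,e=tri(ray(t,426.8,287.6),ray(s,328.8,305.6));print('knob',k,e)
b,e=tri(ray(t,329.7,235),ray(s,330,212.5));print('cap',b,e)
b1=onz(t,378.8,222.4,.123);b0=onz(t,330.2,235,.123);d=b0-b1;print(b1,b0,'yaw',np.degrees(np.arctan2(-d[0],d[1])))
p,q=onz(t,404.1,345.9,.008),onz(t,456.2,331.8,.008);d=p-q;print(p,q,'yaw',np.degrees(np.arctan2(-d[0],d[1])))
yaw=(np.arctan2(-d[0],d[1])+np.arctan2(-(b0-b1)[0],(b0-b1)[1]))/2
ex=np.array([np.cos(yaw),np.sin(yaw),0]);ey=np.array([-ex[1],ex[0],0])
kk=onz(t,426.8,287.6,.138)
O=kk+.068*ex; O[2]=0; print('O from knob',O)
print('O from bar cap', b0-.131*ey-.06*ex, 'O from bolts',(p+q)/2+.172*ex)
H=O+.077*ex+[0,0,.137];print('hinge',H,'yaw',yaw,'barpt',O+.06*ex+.1*ey)
E
```

```text
knob [ 0.5166 -0.0137  0.14  ] 0.00010761946824125167
cap [0.607  0.146  0.1245] 0.0021189470334103825
[0.6279 0.0619 0.123 ] [0.608  0.1447 0.123 ] yaw 13.472224427514865
[0.4015 0.01   0.008 ] [ 0.4264 -0.0908  0.008 ] yaw 13.857174253527553
O from knob [0.5827 0.002  0.    ]
O from bar cap [0.5807 0.0033 0.123 ] O from bolts [0.5811 0.0003 0.008 ]
hinge [0.6575 0.0202 0.137 ] yaw 0.2384939947871929 barpt [0.6173 0.1134 0.    ]
```

Emit:
move_arm:
  targets:
    - [[-3.25,-3.04,0.15],[0,0,0],100]
    - [[-3.25,-3.04,0.15],[0,0,0],100]
    - [[-3.25,-3.04,0.15],[0,0,0],100]
    - [[-3.25,-3.04,0.15],[0,0,0],100]
    - [[-3.25,-3.04,0.15],[0,0,0],100]
    - [[-3.25,-3.04,0.15],[0,0,0],100]
    - [[-3.25,-3.04,0.15],[0,0,0],100]
    - [[-3.25,-3.04,0.15],[0,0,0],100]
    - [[-3.25,-3.04,0.15],[0,0,0],100]
    - [[-3.25,-3.04,0.15],[0,0,0],100]
    - [[-3.25,-3.04,0.15],[0,0,0],100]
    - [[-3.25,-3.04,0.15],[0,0,0],100]
    - [[-3.25,-3.04,0.15],[0,0,0],100]
    - [[-3.25,-3.04,0.15],[0,0,0],100]
    - [[-3.25,-3.04,0.15],[0,0,0],100]
    - [[0,0,0],[0,0,-0.15],100]
    - [[0,0,0],[0,0,-0.15],100]
    - [[0,0,0],[0,0,-0.15],100]
    - [[0,0,0],[0,0,-0.15],100]
    - [[0,0,0],[0,0,0],100]

```text
time: 2.7
ee_pos: [0.5157, -0.014, 0.1999]
eef_rot: [-0.119, 0.993, 0.0, -0.0]
ft_force: [-0.5, 0.1, 0.1]
width: 0.0871
grip_force: 0.0
```

```bash
cat >> h.py <<'E'
yaw=.2385;O=np.array([.5815,.002,0]);ex=np.array([np.cos(yaw),np.sin(yaw),0]);ey=np.array([-ex[1],ex[0],0]);ez=np.array([0,0,1.])
def S(x,y,z): return O+(x*ex+y*ey+z*ez)/1000
def to(P,ydir,R0=None,p0=None):
    s=r.read_state();Rc=R.from_quat(s['eef_rot']);zt=-ez;xt=np.cross(ydir,zt);Rt=R.from_matrix(np.c_[xt,ydir,zt])
    print('t',s['time'],'shift cm',np.round(Rc.inv().apply(P-s['ee_pos'])*100,2),'turn',np.round((Rc.inv()*Rt).as_rotvec(),3),'w',s['width'],'gf',s['grip_force'],'F',np.round(s['ft_force'],1),'stand mm',np.round([(s['ee_pos']-O)@e*1000 for e in(ex,ey,ez)],1),'q',np.round(s['joint_positions'],2))
E
python3 - <<'E'
from h import *
to(S(-68,0,126),ey)
c=snap('wrist','w1.png');print(proj(c,[S(-68,0,138),S(-68,12,138),S(-68,-12,138)]))
E
```

```text
t 2.7 shift cm [ 0.02 -0.    7.39] turn [ 0. -0. -0.] w 0.08705529821620364 gf 0.0 F [-0.5  0.1  0.1] stand mm [-67.8   0.  199.9] q [-0.51  0.1   0.48  1.8  -0.05  1.25  1.79]
[[318.1802103  255.92810456]
 [336.3581565  255.92464527]
 [300.00237567 255.92786735]]
```

View pics/w1.png

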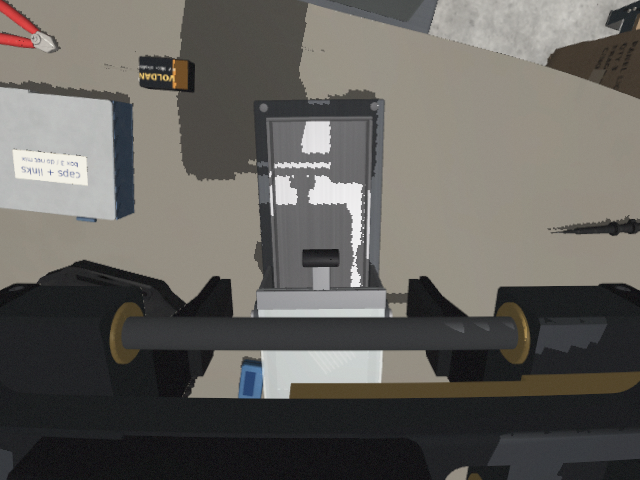

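The wrist view shows the knob at (321,258), against a prediction of (318,256). That is within 2 mm, so I'll go down and grip it by its ends.

Emit:
move_arm:
  targets:
    - [[-0.1,0.15,2.6],[0,0,0],60]
    - [[0,0,2.6],[0,0,0],60]
    - [[0,0,2.5],[0,0,0],60]
    - [[0,0,0],[0,0,0],60]
    - [[0,0,0],[0,0,0],10]
    - [[0,0,0],[0,0,0],10]
    - [[0,0,0],[0,0,0],10]
    - [[0,0,0],[0,0,0],10]
    - [[0,0,0],[0,0,0],10]
  grip_force: 15

```text
time: 3.88
ee_pos: [0.5168, -0.0128, 0.1235]
eef_rot: [-0.119, 0.993, -0.0, 0.001]
ft_force: [1.3, -3.6, 2.1]
width: 0.0239
grip_force: 15.0
```

```bash
python3 - <<'E'
from h import *
to(S(-68,0,122),ey)
# lid arc shifts (tool x=-ex, z=down) in cm
a=np.linspace(0,1.9,20);x=77-145*np.cos(a);z=138+145*np.sin(a)
for i in range(19): print(round(-(x[i+1]-x[i])/10,2),round(-(z[i+1]-z[i])/10,2),end=' | ')
E
```

```text
t 3.875 shift cm [ 0.16 -0.09  0.15] turn [-0.001  0.001  0.   ] w 0.023871420056149402 gf 15.000209659337997 F [ 1.3 -3.6  2.1] stand mm [-66.4   0.9 123.5] q [-0.49  0.18  0.47  1.89 -0.09  1.09  1.83]
-0.07 -1.45 | -0.22 -1.43 | -0.36 -1.4 | -0.5 -1.36 | -0.63 -1.31 | -0.76 -1.24 | -0.88 -1.15 | -0.99 -1.06 | -1.09 -0.96 | -1.18 -0.84 | -1.26 -0.72 | -1.32 -0.59 | -1.38 -0.46 | -1.41 -0.32 | -1.44 -0.17 | -1.45 -0.03 | -1.44 0.11 | -1.43 0.26 | -1.39 0.4 |
```

Gripped: 23.9 mm wide at 15 N. Now I'll lift the lid along its arc, in two calls.

Emit:
move_arm:
  targets:
    - [[-0.07,0,-1.45],[0,0,0],10]
    - [[-0.22,0,-1.43],[0,0,0],10]
    - [[-0.36,0,-1.4],[0,0,0],10]
    - [[-0.5,0,-1.36],[0,0,0],10]
    - [[-0.63,0,-1.31],[0,0,0],10]
    - [[-0.76,0,-1.24],[0,0,0],10]
    - [[-0.88,0,-1.15],[0,0,0],10]
    - [[-0.99,0,-1.06],[0,0,0],10]
    - [[0,0,0],[0,0,0],10]

```text
time: 5.0
ee_pos: [0.5601, -0.0017, 0.228]
eef_rot: [-0.119, 0.993, -0.0, 0.0]
ft_force: [0.1, -4.5, 0.1]
width: 0.0234
grip_force: 15.0
```

Emit:
move_arm:
  targets:
    - [[-1.09,0,-0.96],[0,0,0],10]
    - [[-1.18,0,-0.84],[0,0,0],10]
    - [[-1.26,0,-0.72],[0,0,0],10]
    - [[-1.32,0,-0.59],[0,0,0],10]
    - [[-1.38,0,-0.46],[0,0,0],10]
    - [[-1.41,0,-0.32],[0,0,0],10]
    - [[-1.44,0,-0.17],[0,0,0],10]
    - [[-1.45,0,-0.03],[0,0,0],10]
    - [[-1.44,0,0.11],[0,0,0],10]
    - [[-1.43,0,0.26],[0,0,0],10]
    - [[-1.39,0,0.4],[0,0,0],10]
    - [[-1.35,0,0.54],[0,0,0],10]
    - [[-1.3,0,0.67],[0,0,0],10]
    - [[0,0,0],[0,0,0],10]

```text
time: 6.75
ee_pos: [0.7296, 0.0411, 0.2475]
eef_rot: [-0.12, 0.993, 0.001, 0.0]
ft_force: [1.2, 2.0, 2.2]
width: 0.024
grip_force: 15.0
```

```bash
python3 - <<'E'
from h import *
to(S(77-145*np.cos(2.1),1,122+145*np.sin(2.1)),ey)
E
```

```text
t 6.75 shift cm [ 0.29 -0.2   0.04] turn [0.001 0.001 0.002] w 0.0240040241659985 gf 15.000164955854416 F [1.2 2.  2.2] stand mm [153.1   3.1 247.5] q [-0.39  0.6   0.47  1.1  -0.26  1.5   1.84]
```

Emit:
move_arm:
  targets:
    - [[0,0,0],[0,0,0],60]
    - [[0,0,0],[0,0,0],60]
    - [[0,0,0],[0,0,0],60]
    - [[0,0,-2],[0,0,0],60]
    - [[0,0,-3],[0,0,0],60]
    - [[2,4,0],[0,0,0.15],60]
    - [[3,4,0],[0,0,0.15],60]
    - [[0,0,0],[0,0,0.15],60]
    - [[0,0,0],[0,0,0.15],60]

```text
time: 7.88
ee_pos: [0.6657, 0.1115, 0.2985]
eef_rot: [0.181, 0.983, 0.0, -0.0]
ft_force: [1.5, -0.4, 0.1]
width: 0.052
grip_force: 0.0
```

```bash
python3 - <<'E'
from h import *
to(S(60,103,200),ex)
c=snap('scene','s2.png')
E
```

```text
t 7.875 shift cm [ 4.86 -1.36  9.85] turn [ 0.001 -0.001  0.968] w 0.052020320978160964 gf 0.0 F [ 1.5 -0.4  0.1] stand mm [107.7  86.5 298.5] q [-0.61  0.46  0.58  1.21 -0.24  1.54  1.13]
```

View pics/s2.png

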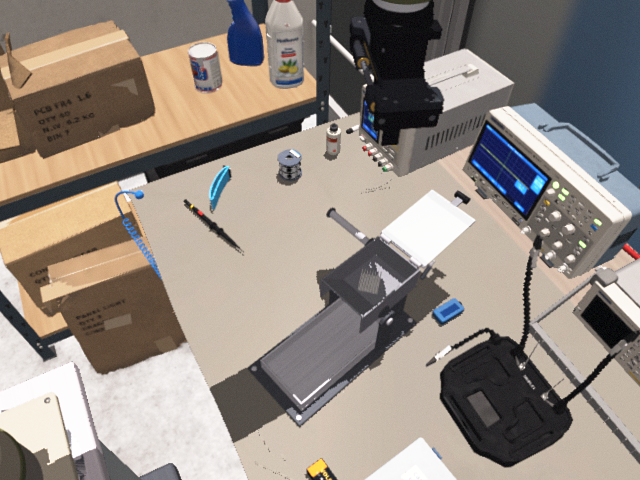

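The lid is lying fully back and the heat sink is in the box, around (370,283). Next I'll go to the bar.

Emit:
move_arm:
  targets:
    - [[0,0,0],[0,0,0.161],60]
    - [[0,0,0],[0,0,0.161],60]
    - [[0,0,0],[0,0,0.161],60]
    - [[0,0,0],[0,0,0.161],60]
    - [[0,0,0],[0,0,0.161],60]
    - [[0,0,0],[0,0,0.161],60]
    - [[0.9,-2.4,4],[0,0,0],60]
    - [[0.95,-2.4,4],[0,0,0],60]
    - [[0,0,3.8],[0,0,0],60]
    - [[0,0,0],[0,0,0],60]

```text
time: 9.18
ee_pos: [0.6135, 0.1172, 0.178]
eef_rot: [0.615, 0.789, -0.002, -0.001]
ft_force: [-0.5, -0.1, 1.2]
width: 0.0518
grip_force: 0.0
```

```bash
python3 - <<'E'
from h import *
to(S(60,105,109),ex)
c=snap('wrist','w2.png');print(proj(c,[S(60,y,123) for y in(60,100,131)]))
E
```

```text
t 9.175 shift cm [0.06 0.2  6.9 ] turn [-0.005 -0.     0.008] w 0.05175474481271319 gf 0.0 F [-0.5 -0.1  1.2] stand mm [ 58.3 104.4 178. ] q [-0.82  0.43  0.74  1.55 -0.3   1.28  0.21]
[[321.03411008 323.14877422]
 [321.60857506 267.73980173]
 [322.08993385 220.87767984]]
```

View pics/w2.png

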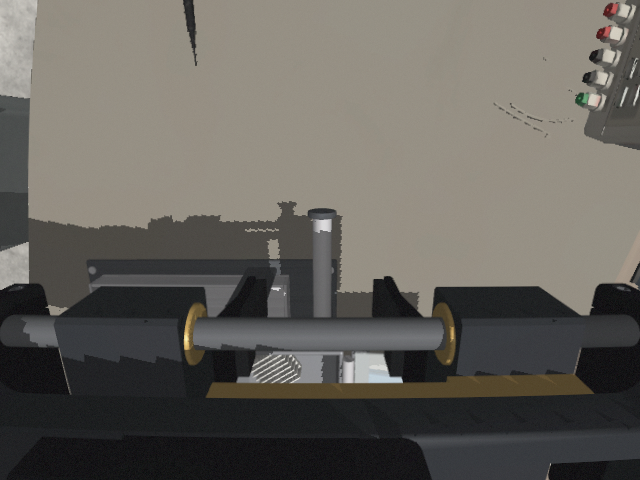

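The bar is centred at column 321 as predicted, with its cap at (322,213). I'll descend and grip it.

Emit:
move_arm:
  targets:
    - [[0.06,0.2,3],[0,0,0],60]
    - [[0,0,2.5],[0,0,0],60]
    - [[0,0,1.4],[0,0,0],60]
    - [[0,0,0],[0,0,0],5]
    - [[0,0,0],[0,0,0],5]
    - [[0,0,0],[0,0,0],5]
    - [[0,0,0],[0,0,0],5]
    - [[0,0,0],[0,0,0],5]
    - [[0,0,0],[0,0,0],5]
  grip_force: 25

```text
time: 10.35
ee_pos: [0.615, 0.1177, 0.1113]
eef_rot: [0.616, 0.788, -0.002, -0.002]
ft_force: [-12.7, -1.5, 10.2]
width: 0.0111
grip_force: 25.0
```

```bash
python3 - <<'E'
from h import *
to(S(60,105,109),ex)
a=np.arctan2(33,60)+np.linspace(0,2.1,22);y=68.5*np.cos(a);z=68.5*np.sin(a)
for i in range(21): print(round((y[i+1]-y[i])/10,2),round(-(z[i+1]-z[i])/10,2),end=' | ')
E
```

```text
t 10.35 shift cm [0.05 0.01 0.23] turn [-0.005 -0.001  0.005] w 0.011148763683136739 gf 24.99791532754898 F [-12.7  -1.5  10.2] stand mm [ 59.9 104.5 111.3] q [-0.8   0.5   0.71  1.62 -0.35  1.16  0.24]
-0.36 -0.58 | -0.42 -0.54 | -0.47 -0.5 | -0.52 -0.45 | -0.56 -0.4 | -0.59 -0.34 | -0.63 -0.28 | -0.65 -0.21 | -0.67 -0.15 | -0.68 -0.08 | -0.68 -0.01 | -0.68 0.06 | -0.67 0.12 | -0.66 0.19 | -0.64 0.26 | -0.61 0.32 | -0.57 0.38 | -0.53 0.43 | -0.49 0.48 | -0.44 0.53 | -0.38 0.57 |
```

Emit:
move_arm:
  targets:
    - [[0,-0.36,-0.58],[0,0,0],5]
    - [[0,-0.42,-0.54],[0,0,0],5]
    - [[0,-0.47,-0.5],[0,0,0],5]
    - [[0,-0.52,-0.45],[0,0,0],5]
    - [[0,-0.56,-0.4],[0,0,0],5]
    - [[0,-0.59,-0.34],[0,0,0],5]
    - [[0,-0.63,-0.28],[0,0,0],5]
    - [[0,-0.65,-0.21],[0,0,0],5]
    - [[0,-0.67,-0.15],[0,0,0],5]
    - [[0,0,0],[0,0,0],5]

```text
time: 11.6
ee_pos: [0.5725, 0.107, 0.1491]
eef_rot: [0.616, 0.788, 0.003, 0.002]
ft_force: [4.6, 0.2, 9.0]
width: 0.011
grip_force: 25.0
```

```bash
python3 - <<'E'
from h import *
a=np.arctan2(33,60)+.9
to(S(68.5*np.cos(a),105,90+68.5*np.sin(a)-13),ex)
E
```

```text
t 11.6 shift cm [ 0.09 -0.46  0.45] turn [ 0.008 -0.001  0.006] w 0.010987098773893096 gf 24.99494969844818 F [4.6 0.2 9. ] stand mm [ 16.  104.1 149.1] q [-0.88  0.34  0.75  1.71 -0.25  1.18  0.19]
```

```bash
python3 - <<'E'
from h import *
c=snap('scene');t=snap('top')
a=cv2.resize(c['image'][130:430,230:500],None,fx=1.48,fy=1.48);b=cv2.resize(t['image'][130:360,310:490],None,fx=1.93,fy=1.93)
o=np.zeros((450,750,3),np.uint8);o[:a.shape[0],:a.shape[1]]=a;o[:b.shape[0],400:400+b.shape[1]]=b
cv2.imwrite('pics/s3.png',o)
E
```

```text
(no output)
```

View pics/s3.png

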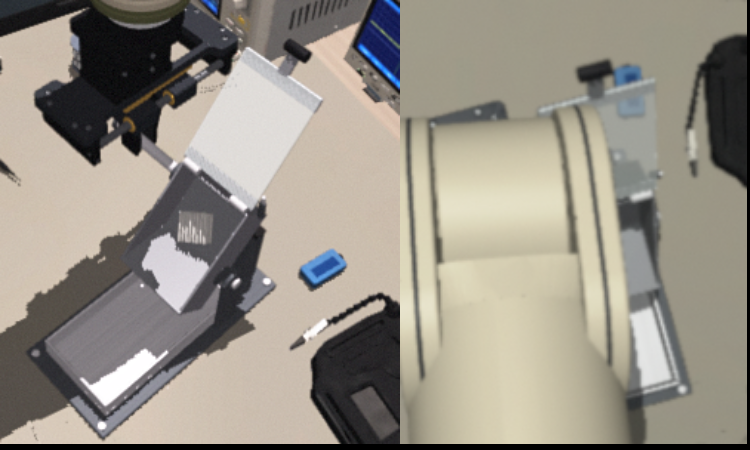

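The box is tipped about 0.8–0.9 rad, the lid is still back, and the bar is held. I'll continue along the arc, slightly lower so the grip stays deep.

Emit:
move_arm:
  targets:
    - [[0,-0.68,0.05],[0,0,0],5]
    - [[0,-0.68,0.1],[0,0,0],5]
    - [[0,-0.68,0.16],[0,0,0],5]
    - [[0,-0.67,0.22],[0,0,0],5]
    - [[0,-0.66,0.24],[0,0,0],5]
    - [[0,-0.64,0.26],[0,0,0],5]
    - [[0,-0.61,0.32],[0,0,0],5]
    - [[0,-0.57,0.38],[0,0,0],5]
    - [[0,-0.53,0.43],[0,0,0],5]
    - [[0,-0.49,0.48],[0,0,0],5]
    - [[0,-0.44,0.53],[0,0,0],5]
    - [[0,-0.4,0.4],[0,0,0],5]
    - [[0,0,0],[0,0,0],5]
    - [[0,0,0],[0,0,0],5]

```text
time: 13.45
ee_pos: [0.5008, 0.0888, 0.1108]
eef_rot: [0.616, 0.788, -0.0, -0.001]
ft_force: [-5.0, -2.5, 4.4]
width: 0.0112
grip_force: 25.0
```

```bash
python3 - <<'E'
from h import *
a=np.arctan2(33,60)+2.05
to(S(68.5*np.cos(a),105,90+68.5*np.sin(a)-13),ex)
c=snap('scene');cv2.imwrite('pics/s4.png',cv2.resize(c['image'][130:430,230:500],None,fx=1.6,fy=1.6))
E
```

```text
t 13.45 shift cm [ 0.16  0.09 -0.43] turn [-0.001 -0.001  0.005] w 0.011202814721022672 gf 25.01636177301407 F [-5.  -2.5  4.4] stand mm [-57.9 103.4 110.8] q [-0.95  0.21  0.77  1.93 -0.17  1.06  0.13]
```

View pics/s4.png

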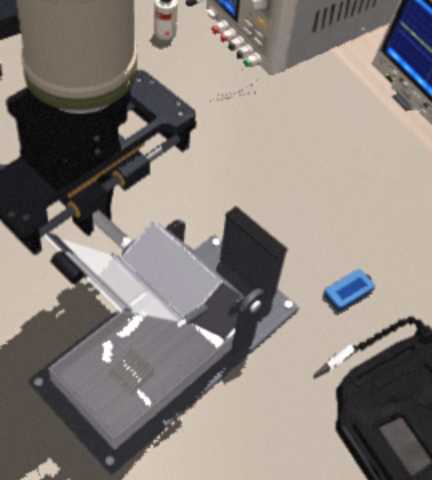

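The heat sink lies in the tray at about (132,370) in the crop, and the lid is still back. Now I'll swing the box back.

Emit:
move_arm:
  targets:
    - [[0.1,0.38,-0.57],[0,0,0],5]
    - [[0,0.44,-0.53],[0,0,0],5]
    - [[0,0.49,-0.48],[0,0,0],5]
    - [[0,0.53,-0.43],[0,0,0],5]
    - [[0,0.57,-0.38],[0,0,0],5]
    - [[0,0.61,-0.32],[0,0,0],5]
    - [[0,0.64,-0.26],[0,0,0],5]
    - [[0,0.66,-0.19],[0,0,0],5]
    - [[0,0.67,-0.12],[0,0,0],5]
    - [[0,0.68,-0.06],[0,0,0],5]
    - [[0,0.68,0.01],[0,0,0],5]
    - [[0,0.68,0.08],[0,0,0],5]
    - [[0,0.67,0.15],[0,0,0],5]
    - [[0,0.65,0.21],[0,0,0],5]
    - [[0,0.63,0.28],[0,0,0],5]
    - [[0,0.59,0.34],[0,0,0],5]
    - [[0,0,0],[0,0,0],5]

```text
time: 15.62
ee_pos: [0.5944, 0.1126, 0.1334]
eef_rot: [0.616, 0.788, 0.0, 0.001]
ft_force: [1.6, -2.6, -1.1]
width: 0.011
grip_force: 25.0
```

```bash
python3 - <<'E'
from h import *
to(S(60,105,109.5),ex)
E
```

```text
t 15.625 shift cm [0.05 2.13 2.39] turn [0.001 0.001 0.005] w 0.010996262420436628 gf 24.995988607406616 F [ 1.6 -2.6 -1.1] stand mm [ 38.7 104.5 133.4] q [-0.84  0.42  0.74  1.66 -0.3   1.17  0.21]
```

Emit:
move_arm:
  targets:
    - [[0,0.56,0.4],[0,0,0],5]
    - [[0,0.52,0.45],[0,0,0],5]
    - [[0,0.47,0.5],[0,0,0],5]
    - [[0,0.42,0.54],[0,0,0],5]
    - [[0,0.2,0.5],[0,0,0],5]
    - [[0,0,0.3],[0,0,0],5]
    - [[0,0,0],[0,0,0],5]

```text
time: 16.5
ee_pos: [0.615, 0.118, 0.109]
eef_rot: [0.616, 0.788, 0.001, -0.0]
ft_force: [-15.6, -6.5, 30.5]
width: 0.0113
grip_force: 25.0
```

```bash
python3 - <<'E'
from h import *
to(S(60,105,109.5),ex)
E
```

```text
t 16.5 shift cm [ 0.02  0.   -0.05] turn [ 0.    -0.001  0.005] w 0.011276004114219059 gf 25.013492703437805 F [-15.6  -6.5  30.5] stand mm [ 60.  104.8 109. ] q [-0.8   0.5   0.71  1.63 -0.35  1.15  0.24]
```

Pressing on its rest with 30 N up. I'll open and retreat.

Emit:
move_arm:
  targets:
    - [[0,0,-0.3],[0,0,0],5]
    - [[0,0,0],[0,0,0],60]
    - [[0,0,0],[0,0,0],60]
    - [[0,0,0],[0,0,0],60]
    - [[0,0,0],[0,0,0],60]
    - [[0,0,-2],[0,0,0],60]
    - [[0,0,-4],[0,0,0],60]
    - [[0,0,-4],[0,0,0],60]
    - [[3,-3,-2],[0,0,0],60]
    - [[4,-3,0],[0,0,0],60]
    - [[4,-3,0],[0,0,0],60]
    - [[4,-3,0],[0,0,0],60]
    - [[4,-3,0],[0,0,0],60]
    - [[0,0,0],[0,0,0],60]
    - [[0,0,0],[0,0,0],60]

```text
time: 18.38
ee_pos: [0.4243, 0.2665, 0.2298]
eef_rot: [0.616, 0.788, 0.001, 0.0]
ft_force: [-0.1, -0.4, -0.1]
width: 0.0528
grip_force: 0.0
```

```bash
python3 - <<'E'
from h import *
to(S(60,105,109.5),ex)
c=snap('scene','s5.png')
E
```

```text
t 18.375 shift cm [-19.    14.92  12.04] turn [ 0.001 -0.001  0.005] w 0.05275019494788716 gf 0.0 F [-0.1 -0.4 -0.1] stand mm [-90.3 294.1 229.8] q [-1.29  0.03  0.66  1.8  -0.02  1.31 -0.38]
```

View pics/s5.png

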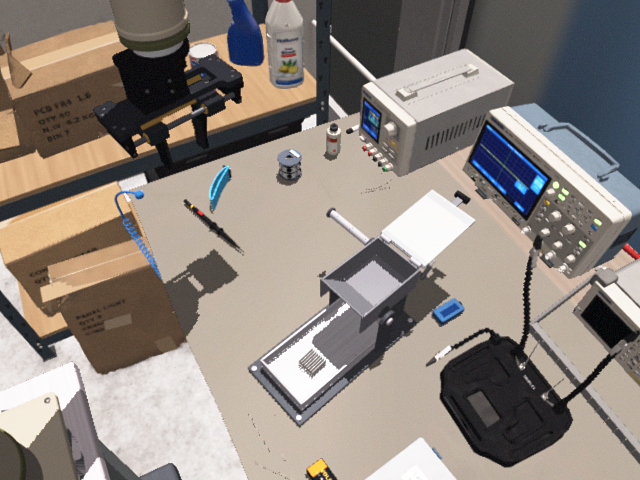

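The box is level, the lid is back, the heat sink is in the tray at (312,361), and the arm is clear of everything.

```bash
python3 -c "
from bench import r
print(r.close_job())"
```

```text
the job is handed in; nothing more can be done
None
```

The job is handed in with no verdict returned; the last picture shows the heat sink in the tray, the box level, the lid fully back, the other things apparently undisturbed, and the arm clear at 18.4 s.

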